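# Un-nest two storage bins and stack them on their lugs

### The job

Build a three-high stack on the loaded blue bin: first take the upper empty bin out of the nest on the sloping rack and set it on the loaded bin turned end for end so that its feet sit between the rim lugs instead of nesting, then take the other empty bin and set it on top, turned end for end again. Set the bins down, do not drop them; leave the loaded bin where it stands and do not disturb the bottle, the jar or the clamp.

Things in the scene. Friction and masses are not known exactly. Their poses are not given: they have to be found in the camera images.
- loaded_bin: Blue stack-nest bin holding clamps (below 40 mm), level on the bench, 1.6 kg. All 3 bins are alike: 174 long (x), 138 wide (y), rim at z = 75, lugs up to 83. Origin: centre of the underside; z out of the mouth; cut-away low front with white plate at -x, high back at +x. Turned end for end on another bin, the upper origin stands 65 above the lower, same vertical axis; facing the same way it nests, 40 above.
- upper_bin: Empty blue bin, shape and frame as loaded_bin, 0.11 to 0.23 kg, nested in lower_bin, origin 40 above lower_bin's along the bin's z. Base 140 x 82, floor 4 thick, walls leaning out to rim bands 10 thick (y = 51 to 61, z = 50 to 75). An upright web 10 thick across the bin's middle (plane x = 0, y = -42 to 42, z = 4 to 38) is the grip; at y = 0 the bin balances.
- lower_bin: Empty grey bin, shape and frame as loaded_bin, 0.11 to 0.23 kg, loose on the sloping rack, long side by the lip. Feet 18 wide stand out to y = +-60 at x = -62 and +34, undersides at z = 10; notches 24 wide down to z = 50 in the bands at the same x take the feet of a nested bin; seats 25 wide between lugs 8 high at x = +62 and -34 take those of a turned bin, with 3 mm play each way.
- loaded_bin_front (a point): Middle of the front end of loaded_bin, at (-80, 0, 45) mm in its frame.
- upper_bin_front (a point): Middle of the front end of upper_bin, at (-80, 0, 45) mm in its frame.
- lower_bin_front (a point): Middle of the front end of lower_bin, at (-80, 0, 45) mm in its frame.
- rack: Fixed green sheet-metal rack whose board, 132 x 190 mm, slopes 28 degrees (0.49 rad) down towards the robot side, with a lip 8 high along its low edge. Origin on the board's surface, 65 above the bench; z is the board's normal, x points up the slope, y level. The bins lie lengthways along its y. It may stand left or right, with the loaded bin on the other side.
- oil_bottle: Yellow plastic oil bottle with red cap, 50 in diameter, 200 high, standing between rack and loaded bin. Origin: centre of its underside.
- grease_jar: Grey jar with black cap, 68 in diameter, 80 high, standing beyond the work. Origin: centre of its underside.
- toggle_clamp: Toggle clamp with red handle lying on the bench between the robot and the bottle, about 165 long (x, handle at +x), 32 wide, 30 high. Origin: near its middle, on its underside.
Things that resemble listed ones, but are neither listed nor needed, are in the scene too. Leave any orange look-alike of the loaded_bin alone.

How it is judged:
By the outcome, as a careful person would: the job done as asked, in the order asked, and still so for the second after the job is handed in, with the robot touching nothing.
It also fails if it takes over 64 s, if anything falls off the work surface, if the arm or the gripper's body presses on something with over 40 N, if the wrist force passes 120 N, or if a joint passes its speed limit or range.

### The arm

A 6-joint arm with a two-finger parallel gripper is mounted at the origin on the work surface. World frame = base frame: x ahead of the robot, y to its left, z up, the work surface at z = 0. Lengths are in m, angles in rad, forces in N, time in s.
With the tool pointing down it reaches from about 0.275 to 1 m from the base axis. Payload 8.4 kg.
Tool frame: the origin (TCP) lies on the centre line of the jaws, within the pads' length; the fingertips stand 17 mm ahead of it and the grasp point (between the pads) lies 2 mm behind it (bot.tcp_to_tips is the z of the fingertips in the tool frame, in m); z points along the fingers, y is the line along which they close (so a half turn about z gives the same grasp; the last joint's range is limited). The gripper opens to 85 mm and grips with 20 to 120 N. Pads are 22 mm wide; open, the fingers measure 114 mm over their backs; the gripper's body (76 mm by 85 mm) begins 54 mm behind the grasp point. The pads swing forward as they close: fully open they stand 13 mm farther back than shut.
Start: joints at [-1.264, 0.353, 1.633, -0, 1.155, -0.002], TCP at [0.19, -0.595, 0.248] pointing down, gripper open.
Joint ranges: [-2.63, 2.63], [-0.92, 2.1], [0.06, 2.66], [-1.3, 4.44], [0, 2.69], [-3.02, 3.02]. Speed limits (rad/s): [2.22, 2.22, 2.79, 3.14, 3.14, 3.14].

### API

Orientations are given as a unit quaternion [x, y, z, w].
In Python, from workcell import bot, hand, kinematics, get_obs, vision, hand_in gives the robot as it stands. The module is installed in compiled form; this text tells all that it offers. Calls block until the motion is done:
- bot.reach(position, orientation): joint-space move of the TCP to a pose.
- bot.servo_line(position, ori=None, velocity=0.15): straight line of the TCP; ori=None keeps the orientation; velocity is the mean speed in m/s.
- bot.goto_joints(angles): joint-space move.
- hand.move_gripper(opening, strength=None): finger opening in m; strength is the grip in N (None keeps the last); returns when the fingers have stopped.
- bot.dwell(seconds).
- kinematics.solve_ik(position, orientation): joint angles nearest the present ones, or None.
- get_obs(): the state.
- vision.read_camera(name): name is "scene" or "top" or "wrist"; returns a dict with "frame" (420x560x3 uint8, red, green, blue), "intrinsics" (3x3 intrinsics, pixels), "view" (4x4, takes a point from world to camera coordinates). Camera axes: x right, y down, z forward; pixel columns grow to the right and rows downward; lengths in m; the calibration is good to about 2 mm. A picture is of the moment at which its call begins. There is no depth.
A pose or a line that the arm cannot do raises bot.IKError and nothing moves.
- hand_in(): hands the job in; it is judged then, once.
The state is a dict: "time_s": time; "joint_pos": joint angles; "joint_vel": joint speeds; "joint_efforts": joint torques, N m; "position": TCP position; "orientation": TCP orientation; "wrist_force": force on the tool from outside, world axes, zero at the start; "ft_torque": the same for the moment, N m; "gripper_width": finger opening in m; "grip_force": force on a finger pad.
Only numpy, scipy, OpenCV 4.12 (cv2) and the standard library are available. Lean on these libraries where they do the work, as an engineer would, in place of code of your own. Each camera call takes 0.05 s, during which the arm holds its last target. There are 200 camera calls.

## Working session

There is one attempt and no reset: what is moved stays moved. The work goes in short steps, each a Python script; the robot and the scene stay as the last script left them, time stands still between calls to the robot, and variables do not carry over. Pictures are saved under pics/ and viewed, at most 10 in all, crops included, and the job is handed in when it is done.

```bash
mkdir -p pics
python3 - <<'E'
from workcell import *
import cv2, numpy as np, pickle
d={}
for n in ("scene","top"):
    r=vision.read_camera(n); d[n]=r
    cv2.imwrite(f"pics/{n}0.png",cv2.cvtColor(r["frame"],cv2.COLOR_RGB2BGR))
    print(n,np.array(r["intrinsics"]).round(1).tolist(),np.array(r["view"]).round(3).tolist())
pickle.dump(d,open("cams.pkl","wb"))
o=get_obs();print(o["time_s"],o["orientation"],o["gripper_width"],o["wrist_force"],bot.tcp_to_tips)
E
```

```text
scene [[403.3, 0.0, 275.3], [0.0, 403.3, 204.8], [0.0, 0.0, 1.0]] [[0.569, 0.822, -0.019, -0.425], [0.635, -0.454, -0.625, -0.272], [-0.522, 0.344, -0.781, 1.359], [0.0, 0.0, 0.0, 1.0]]
top [[535.9, 0.0, 279.2], [0.0, 535.9, 210.0], [0.0, 0.0, 1.0]] [[0.012, -1.0, 0.024, 0.058], [-0.981, -0.016, -0.195, 0.641], [0.195, -0.021, -0.981, 1.61], [0.0, 0.0, 0.0, 1.0]]
0.1 [ 9.88105558e-01  1.53775790e-01 -1.17470358e-04 -6.31153626e-04] 0.08559784881016246 [ 0.12097772 -0.68868084 -0.13425916] 0.017
```

View pics/scene0.png

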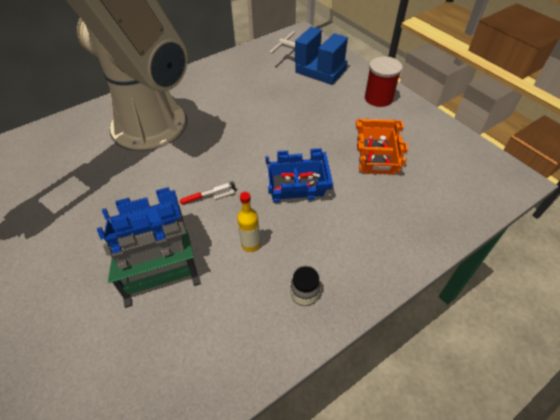

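View pics/top0.png

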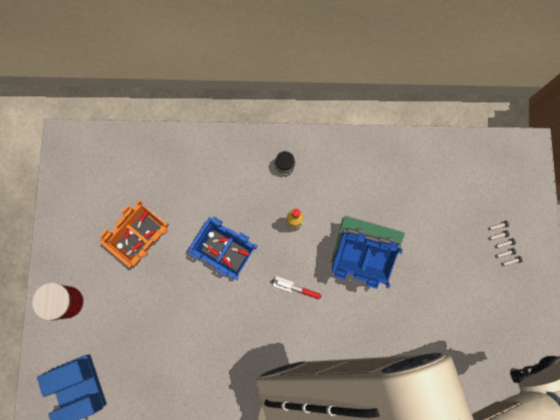

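The loaded bin is the blue one at top (222,248) and scene (299,175). Look-alikes are the orange bin at top (134,236), which must be left alone, and the blue block at top (72,390), which isn't a bin. The nest on the rack is at top (367,258), with blue over grey. The bottle is at (295,218), the jar at (285,162) and the clamp at (297,288).

Run:
```python
import cv2,pickle,numpy as np
d=pickle.load(open("cams.pkl","rb"))
def c(n,x,y,w,h,s):
    return cv2.resize(d[n]["frame"][y:y+h,x:x+w,::-1],None,fx=s,fy=s,interpolation=cv2.INTER_CUBIC)
a=np.hstack([c("top",180,205,80,75,5),c("top",328,212,80,75,5)])
b=np.hstack([c("scene",255,140,100,56,4),c("scene",95,180,100,56,4)])
im=np.vstack([a,b]);cv2.imwrite("pics/crop1.png",im);print(im.shape)
```

```text
(599, 800, 3)
```

View pics/crop1.png

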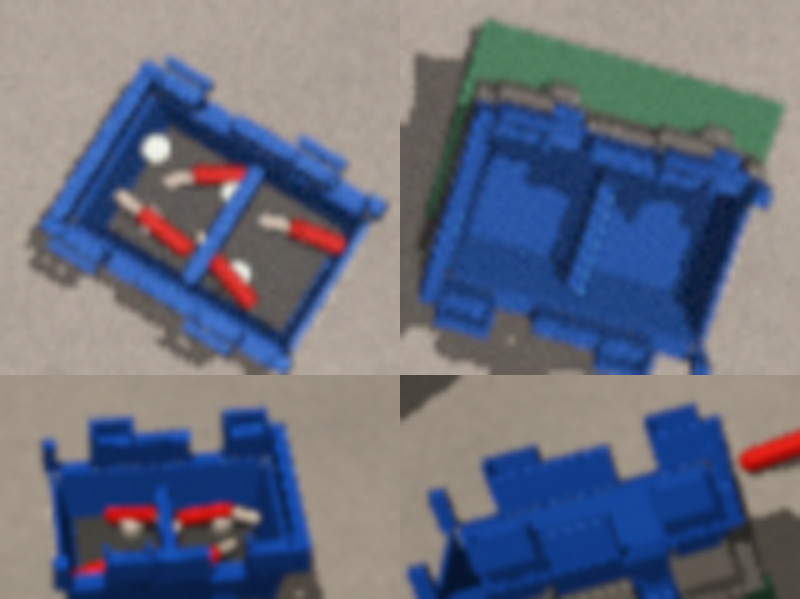

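The crop confirms the blue bin holding clamps, with rim corners at crop (150,65), (378,205), (285,365) and (45,225). The blue bin nested over the grey one has rim corners at (480,100), (765,185), (695,365) and (425,300). I can't yet tell which end is the front, so I'll take coarse positions and then move in for wrist views.

```bash
cat > h.py <<'E'
import numpy as np,pickle,cv2
from scipy.spatial.transform import Rotation as R
def ray(c,u,v,z):
    V=np.array(c["view"]);K=np.array(c["intrinsics"]);Rm=V[:3,:3];t=V[:3,3]
    o=-Rm.T@t;d=Rm.T@np.linalg.inv(K)@[u,v,1];return o+d*(z-o[2])/d[2]
def proj(c,P):
    V=np.array(c["view"]);K=np.array(c["intrinsics"])
    q=(np.atleast_2d(P)@V[:3,:3].T+V[:3,3])@K.T;return q[:,:2]/q[:,2:]
def down(a): # tool down, tool y (closing) axis at world angle a
    y=np.array([np.cos(a),np.sin(a),0]);z=np.array([0,0,-1.]);x=np.cross(y,z)
    return R.from_matrix(np.c_[x,y,z]).as_quat()
E
python3 - <<'E'
from h import *
from workcell import *
d=pickle.load(open("cams.pkl","rb"));t=d["top"]
L=[ray(t,180+u/5,205+v/5,.075) for u,v in((150,65),(378,205),(285,365),(45,225))]
L=np.array(L);print(L.round(3).tolist(),L.mean(0));e=[np.linalg.norm(L[i]-L[i-1]) for i in range(4)];print(e)
zc=.065+.115*np.cos(.49)
h=.06*np.sin(.49)
N=np.array([ray(t,328+(u-400)/5,212+v/5,z) for (u,v),z in zip(((480,100),(765,185),(695,365),(425,300)),(zc+h,zc+h,zc-h,zc-h))]);print(N.round(3).tolist(),N.mean(0))
w=vision.read_camera("wrist");V=np.array(w["view"]);o=get_obs()
Rt=R.from_quat(o["orientation"]).as_matrix()
C=-V[:3,:3].T@V[:3,3];print("cam in tool",Rt.T@(C-o["position"]),"\n",(Rt.T@V[:3,:3].T).round(3),w["intrinsics"])
for p,a in ((N.mean(0)+[-.0,0,.0],0),(L.mean(0),0)): print(a)
E
```

```text
[[0.609, 0.28, 0.075], [0.525, 0.138, 0.075], [0.427, 0.192, 0.075], [0.51, 0.34, 0.075]] [0.51771111 0.23729256 0.075     ]
[np.float64(0.11648724088579934), np.float64(0.16530275823917062), np.float64(0.11182211270211269), np.float64(0.16947050808664757)]
[[0.553, -0.116, 0.195], [0.507, -0.278, 0.195], [0.408, -0.248, 0.138], [0.444, -0.091, 0.138]] [ 0.47795371 -0.18323787  0.16646828]
cam in tool [ 0.08263149 -0.00102344 -0.12554122] 
 [[ 0.001 -0.946 -0.323]
 [ 1.     0.001 -0.001]
 [ 0.001 -0.323  0.946]] [[350.32542376   0.         278.03809736]
 [  0.         350.32542376 213.76768596]
 [  0.           0.           1.        ]]
0
0
```

Run:
```python
from h import *
from workcell import *
def rackR(yaw): # rack frame: x upslope,y level,z normal
    return (R.from_euler('z',yaw)*R.from_euler('y',-.49)).as_matrix()
Rr=rackR(np.arctan2(-.046,.162)); c=np.array([.478,-.183,.166])
n=Rr[:,2]
T=np.c_[Rr[:,0],-Rr[:,1],-n]
T2=np.c_[-Rr[:,0],Rr[:,1],-n]
for M in(T,T2): print(kinematics.solve_ik(c+n*.14,R.from_matrix(M).as_quat()))
L=np.array([.518,.237,.075]);a=np.arctan2(.142,.084)
for b in(a,a-np.pi): print(kinematics.solve_ik(L+[0,0,.15],down(b)))
out={}
for nm,p,q in(("L",L+[0,0,.15],down(a)),("N",c+n*.15,R.from_matrix(T).as_quat())):
    if nm=="L": bot.reach([.45,-.2,.36],down(-.7)) 
    bot.reach(p,q); print(get_obs()["time_s"],get_obs()["joint_pos"])
    w=vision.read_camera("wrist");out[nm]=w
    cv2.imwrite(f"pics/w{nm}.png",w["frame"][:,:,::-1])
pickle.dump(out,open("w.pkl","wb"))
```

```text
[-0.43697118 -0.21796267  2.24850416  0.12780473  0.63028449  1.32564438]
[-0.43697118 -0.21796267  2.24850416  0.12780473  0.63028449 -1.81594827]
[ 4.26464110e-01  2.91507986e-01  1.77710670e+00 -4.44089210e-16
  1.07297796e+00 -6.10149642e-01]
[ 4.26464110e-01  2.91507986e-01  1.77710670e+00 -4.44089210e-16
  1.07297796e+00  2.53144301e+00]
3.6167 [ 4.24999604e-01  2.90997213e-01  1.77690508e+00 -3.60590917e-04
  1.07314201e+00 -6.09714547e-01]
5.3583 [-0.43926543 -0.23943343  2.24203633  0.12515794  0.65813912  1.32675075]
```

View pics/wL.png

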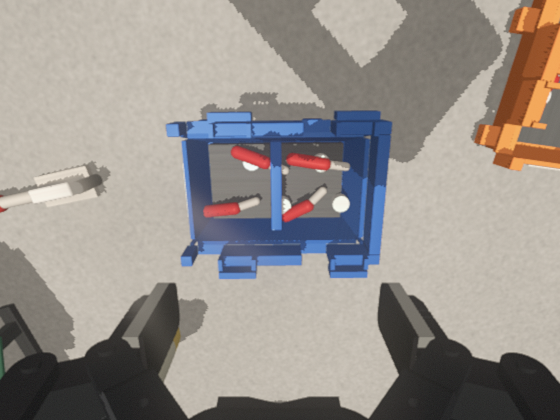

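View pics/wN.png

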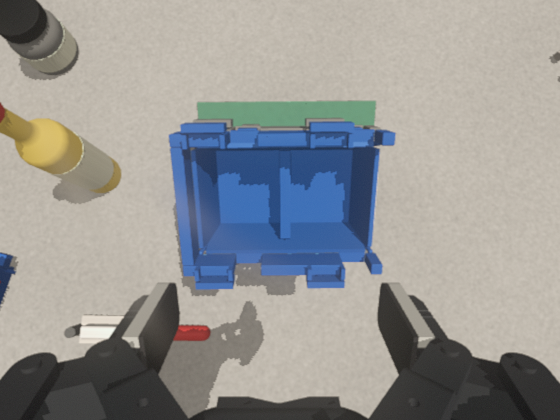

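wL: the loaded bin's thick high back is on the image right (380) and its thin front on the left (188). The web is at column 277, with the seats at 238 and 348, which fits x=-34 and +62. wN: the nested upper bin's back is on the left (180), its front on the right (375) and its web at 285. I'll enlarge both for precise points.

Run:
```python
from h import *
w=pickle.load(open("w.pkl","rb"))
for n,x,y in(("L",162,103),("N",160,108)):
    im=cv2.resize(w[n]["frame"][y:y+185,x:x+245,::-1],None,fx=3.2,fy=3.2,interpolation=cv2.INTER_CUBIC)
    for i in range(0,245,20):
        cv2.line(im,(int(i*3.2),0),(int(i*3.2),6),(255,255,255),1);cv2.putText(im,str(x+i),(int(i*3.2),16),0,.35,(255,255,255),1)
        if i<185: cv2.putText(im,str(y+i),(0,int(i*3.2)+4),0,.35,(255,255,255),1)
    cv2.imwrite(f"pics/c{n}.png",im)
```

```text
(no output)
```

View pics/cL.png

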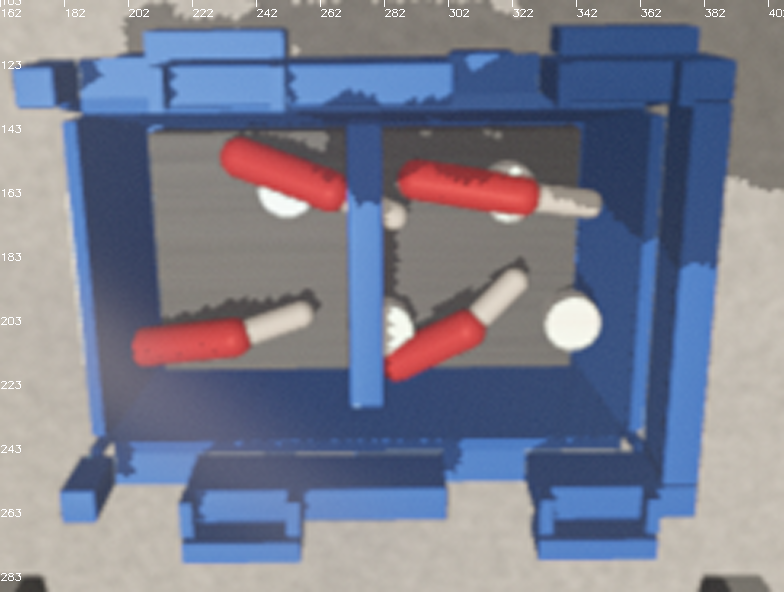

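View pics/cN.png

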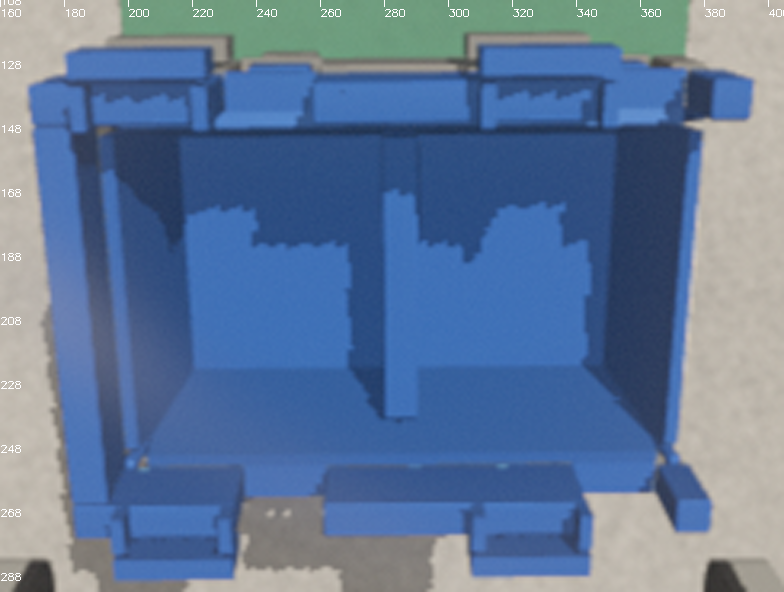

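Points read in cL and cN: web top corners, plus the band corners at the x=22 notch edges. Next I fit the poses.

```bash
cat >> h.py <<'E'
def rackR(yaw): return (R.from_euler('z',yaw)*R.from_euler('y',-.49)).as_matrix()
def nestR(yaw): # bin x=ry, y=-rx, z=n
    r=rackR(yaw); return np.c_[r[:,1],-r[:,0],r[:,2]]
E
python3 - <<'E'
from h import *
from scipy.optimize import least_squares
w=pickle.load(open("w.pkl","rb"))
L=[((-5,42,38),(347,125)),((5,42,38),(382,125)),((-5,-42,38),(351,407)),((5,-42,38),(382,405)),((22,-51,75),(447,485)),((22,-61,75),(447,518)),((22,61,75),(452,64)),((22,51,75),(451,103))]
N=[((5,-42,38),(382,137)),((-5,-42,38),(417,137)),((5,42,38),(385,416)),((-5,42,38),(417,416)),((22,51,75),(324,502)),((22,61,75),(324,533)),((22,-61,75),(315,80)),((22,-51,75),(313,122))]
def unp(D,x0,y0): return np.array([a for a,_ in D])/1000.,np.array([(x0+u/3.2,y0+v/3.2) for _,(u,v) in D])
P,U=unp(L,162,103)
for free in(0,1):
    f=lambda s:(proj(w["L"],P@R.from_euler('z',s[2]).as_matrix().T+[s[0],s[1],s[3] if free else 0])-U).ravel()
    r=least_squares(f,[.518,.237,1.036,0],loss="soft_l1");print("L",r.x.round(4),f(r.x).reshape(-1,2).round(1).tolist())
P,U=unp(N,160,108)
for free in(0,1):
    f=lambda s:(proj(w["N"],P@nestR(s[3]).T+[s[0],s[1],s[2] if free else .0886])-U).ravel()
    r=least_squares(f,[.45,-.18,.0886,-.277],loss="soft_l1");print("N",r.x.round(4),f(r.x).reshape(-1,2).round(1).tolist())
E
```

```text
L [0.5152 0.2364 1.0467 0.    ] [[-0.8, -0.5], [-0.4, -0.7], [-0.4, 0.0], [0.4, 0.5], [0.2, 0.7], [0.1, 0.7], [0.2, -0.8], [0.4, 0.3]]
L [ 0.5159  0.2362  1.0463 -0.0028] [[-0.5, -0.1], [-0.2, -0.3], [-0.2, -0.4], [0.4, 0.2], [0.1, 0.0], [-0.0, -0.0], [0.1, -0.1], [0.3, 0.8]]
N [ 0.5062 -0.1967  0.096  -0.2671] [[-0.0, 1.0], [-0.0, 0.9], [-0.5, -1.1], [-0.4, -1.2], [0.1, -2.7], [0.3, -2.4], [-0.3, 2.3], [0.7, 1.8]]
N [ 0.5041 -0.1963  0.098  -0.266 ] [[0.2, -0.2], [0.5, -0.3], [-0.2, 0.2], [0.2, 0.1], [-0.2, -0.4], [0.1, 0.1], [-0.8, 0.3], [0.2, 0.3]]
```

```bash
cat >> h.py <<'E'
LB=np.array([.5152,.2364,0]);LY=1.0467
E
python3 - <<'E'
from h import *
from workcell import *
B=nestR(-.266);o=np.array([.5041,-.1963,.0975]);n=B[:,2]
q=R.from_matrix(np.c_[-B[:,1],-B[:,0],-n]).as_quat()
g=o+n*.0275
def s(t):
    x=get_obs();print(t,round(x["time_s"],2),np.round(x["position"],4),np.round(x["wrist_force"],1),round(x["gripper_width"],4),round(x["grip_force"],1))
hand.move_gripper(.05,60)
bot.reach(g+n*.09,q);s("above")
bot.servo_line(g,velocity=.12);s("at")
hand.move_gripper(0,60);s("grip")
bot.servo_line(g+n*.02,velocity=.05);s("20")
bot.servo_line(g+n*.10,velocity=.15);s("lift")
p=g+n*.10
bot.reach([p[0]-.03,p[1],.30],down(-.266-np.pi/2));s("level")
cv2.imwrite("pics/after1.png",np.vstack([vision.read_camera(c)["frame"] for c in("scene",)])[:,:,::-1])
E
```

```text
above 6.36 [ 0.4505 -0.1816  0.2009] [ 0.2 -0.1  0.6] 0.0501 0.0
at 7.26 [ 0.4919 -0.193   0.1227] [0.3 0.4 0.6] 0.0498 0.0
grip 7.7 [ 0.4917 -0.1929  0.1223] [-2.3  2.2  8.9] 0.009 59.4
20 8.25 [ 0.4825 -0.1904  0.1394] [-0.1  0.2 -2.2] 0.0093 58.4
lift 8.93 [ 0.4463 -0.1805  0.2096] [-0.   0.6 -2.7] 0.0089 58.4
level 9.72 [ 0.4161 -0.1801  0.2983] [-1.1  0.2 -2.5] 0.009 58.4
```

View pics/after1.png

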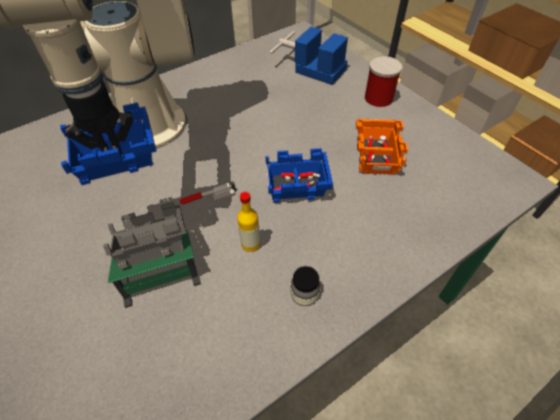

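The upper bin came out cleanly and hangs level at scene (108,145). The grey bin is still on the rack at (150,235). Now I'll carry it across and set it down under force watch.

```bash
cat >> h.py <<'E'
from workcell import *
def s(t):
    x=get_obs();print(t,round(x["time_s"],2),np.round(x["position"],4),np.round(x["wrist_force"],1),np.round(x["ft_torque"],2),round(x["gripper_width"],4),round(x["grip_force"],1));return x
def place(xy,q,zt):
    bot.reach([*xy,.30],q)
    bot.servo_line([*xy,zt+.02],velocity=.2);bot.dwell(.2);f0=s("hover")["wrist_force"][2]
    for dz in np.arange(.008,-.0065,-.001):
        bot.servo_line([*xy,zt+dz],velocity=.03)
        f=get_obs()["wrist_force"][2]-f0
        if f>3.5: break
    bot.dwell(.15);s(f"contact dz={dz:.4f} f={f:.1f}")
E
python3 - <<'E'
from h import *
place(LB[:2],down(LY),.0925)
c=vision.read_camera("wrist")["frame"];cv2.imwrite("pics/p1w.png",c[:,:,::-1])
E
```

```text
hover 12.83 [0.5158 0.2367 0.1136] [-0.5  0.1 -2.4] [ 0.04 -0.01 -0.03] 0.0091 58.4
contact dz=-0.0020 f=7.7 16.03 [0.5153 0.2364 0.0911] [-2.7 -1.6  4.8] [-0.15  0.39 -0.04] 0.0089 59.6
```

View pics/p1w.png

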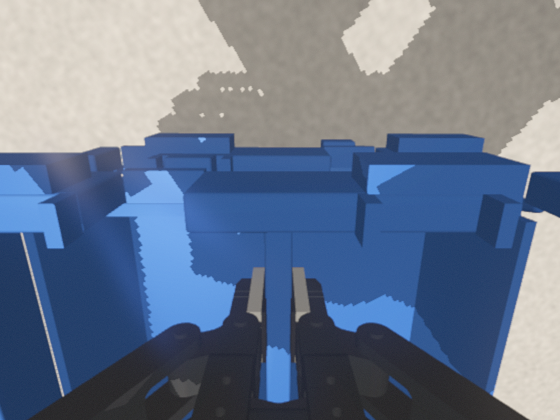

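The bin is seated: contact came at z=0.091 against 0.0925 expected, whereas resting on the lugs would read about 8 mm higher. I'll release it, then look at the stack and the grey bin together.

Run:
```python
from h import *
hand.move_gripper(.034);s("open")
bot.servo_line([*LB[:2],.29],velocity=.2);s("up")
wl=vision.read_camera("wrist")
B=nestR(-.266);n=B[:,2];o=np.array([.5041,-.1963,.0975])-.04*n
q=R.from_matrix(np.c_[-B[:,1],-B[:,0],-n]).as_quat()
bot.reach(np.array([.47,-.185,.166])+n*.12,q);s("nest")
wn=vision.read_camera("wrist")
pickle.dump((wl,wn),open("w2.pkl","wb"))
T=lambda yaw,t:None
def box(c,f): 
    P=np.array([(x,y,75) for x in(-87,87) for y in(-66,66)])/1000.
    u=proj(c,f(P));return u.min(0),u.max(0)
lo,hi=box(wn,lambda P:P@B.T+o);print(lo,hi)
lo2,hi2=box(wl,lambda P:P@R.from_euler('z',LY+np.pi).as_matrix().T+LB+[0,0,.065]);print(lo2,hi2)
def crop(c,lo,hi,W,H,base):
    x,y=(int(v)-6 for v in lo);x=max(x,0);y=max(y,0);x1,y1=(int(v)+6 for v in hi)
    k=min(W/(x1-x),H/(y1-y));im=cv2.resize(c["frame"][y:y1,x:x1,::-1],None,fx=k,fy=k,interpolation=cv2.INTER_CUBIC)
    print("crop",x,y,k,im.shape,base);return cv2.copyMakeBorder(im,0,600-im.shape[0],0,W-im.shape[1],0)
cv2.imwrite("pics/m2.png",np.hstack([crop(wn,lo,hi,470,600,0),crop(wl,lo2,hi2,330,600,470)]))
```

```text
open 16.44 [0.5153 0.2364 0.0905] [ 0.2 -0.4 -0.2] [0.04 0.01 0.01] 0.0341 0.0
up 17.59 [0.5146 0.2361 0.2889] [-0.1 -0.2 -0.3] [ 0.05 -0.01  0.04] 0.0342 0.0
nest 19.29 [ 0.4159 -0.17    0.272 ] [0.6 0.4 0.1] [0.07 0.27 0.04] 0.0338 0.0
[172.49493421 116.83586435] [391.37182638 266.35654977]
[164.03298565 120.61695418] [393.19554181 275.53589164]
crop 166 110 2.034632034632035 (330, 470, 3) 0
crop 158 114 1.3692946058091287 (229, 330, 3) 470
```

View pics/m2.png

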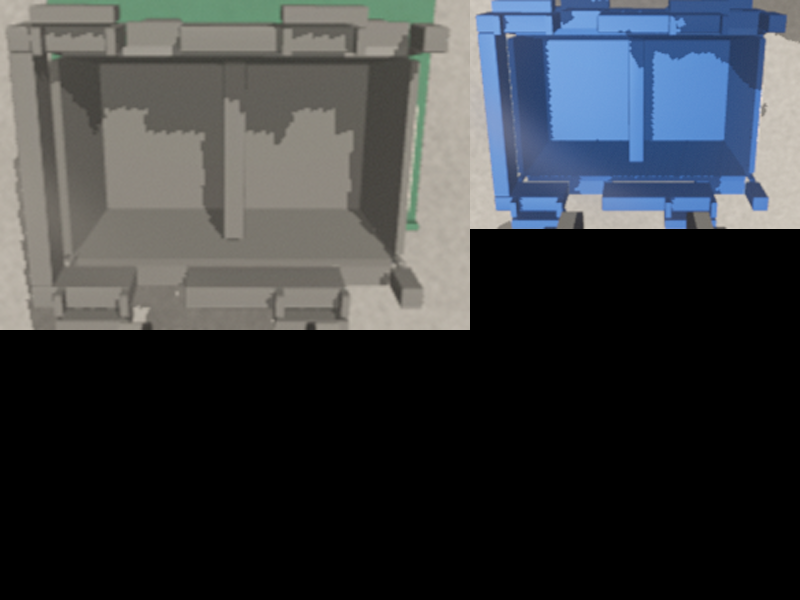

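m2 shows the blue bin turned and seated on the loaded bin, with its web at montage (636,100). The grey bin is on the rack, with its web at (234,150) and no bin inside it. Next I fit both poses.

Run:
```python
from h import *
from scipy.optimize import least_squares
wl,wn=pickle.load(open("w2.pkl","rb"))
K=[(5,-42,38),(-5,-42,38),(5,42,38),(-5,42,38),(22,51,75),(22,61,75),(22,-61,75),(22,-51,75)]
P=np.array(K)/1000.
U=np.array([(224,63),(246,63),(224,238),(243,238),(186,290),(186,308),(181,26),(181,50)])/2.0346+[166,110]
f=lambda s:(proj(wn,P@nestR(s[3]).T+s[:3])-U).ravel()
r=least_squares(f,[.52,-.2,.06,-.266],loss="soft_l1");print("N",r.x.round(4),f(r.x).reshape(-1,2).round(1).tolist())
print("expected",np.array([.5041,-.1963,.0975])-.04*nestR(-.266)[:,2])
U=(np.array([(628,38),(643,38),(629,161),(643,161),(603,196),(603,210),(599,14),(599,32)])-[470,0])/1.3693+[158,114]
f=lambda s:(proj(wl,P@R.from_euler('z',s[3]).as_matrix().T+s[:3])-U).ravel()
r=least_squares(f,[*LB[:2],.065,LY+np.pi],loss="soft_l1");print("S",r.x.round(4)-[0,0,0,np.pi],f(r.x).reshape(-1,2).round(1).tolist())
```

```text
N [ 0.5219 -0.2014  0.0649 -0.2652] [[0.1, -0.1], [0.3, -0.0], [0.2, 0.2], [1.0, 0.2], [-0.4, -1.1], [-0.2, 0.1], [-0.5, -0.3], [-0.2, 0.8]]
expected [ 0.52226296 -0.20124862  0.06220669]
S [0.5135     0.2388     0.0643     1.04910735] [[0.7, 0.9], [1.1, 0.9], [0.5, -0.2], [0.7, -0.2], [-0.5, -0.3], [-0.3, -0.1], [-1.0, -0.4], [-0.7, -0.2]]
```

Run:
```python
from h import *
B=nestR(-.2655);o=np.array([.522,-.2013,.0636]);n=B[:,2]
q=R.from_matrix(np.c_[-B[:,1],-B[:,0],-n]).as_quat()
g=o+n*.0285
hand.move_gripper(.05,60)
bot.reach(g+n*.09,q);s("above")
bot.servo_line(g,velocity=.12);s("at")
hand.move_gripper(0,60);x=s("grip")
if not .007<x["gripper_width"]<.013: raise SystemExit("bad grip")
bot.servo_line(g+n*.02,velocity=.05)
bot.servo_line(g+n*.12,velocity=.15);s("lift")
p=g+n*.12
bot.reach([p[0]-.03,p[1],.30],down(-.2655-np.pi/2));s("level")
place([.5140,.2381],down(LY-np.pi),.1585)
r=vision.read_camera("scene");pickle.dump(r,open("pre.pkl","wb"))
```

```text
above 20.18 [ 0.4679 -0.1863  0.1679] [-1.  -0.3 -0.3] [ 0.03  0.17 -0.01] 0.0501 0.0
at 21.33 [ 0.5091 -0.1979  0.0891] [0.5 0.3 0.1] [0.07 0.23 0.01] 0.05 0.0
grip 21.77 [ 0.509  -0.1978  0.0892] [-3.2  0.7  5.5] [ 0.05  0.24 -0.05] 0.009 59.1
lift 23.14 [ 0.4546 -0.1829  0.194 ] [ 0.   0.2 -2.4] [0.02 0.4  0.03] 0.0089 58.4
level 23.97 [ 0.4245 -0.1825  0.2983] [ 0.2 -0.7 -2.2] [-0.05  0.01  0.01] 0.009 58.5
hover 26.51 [0.5148 0.2384 0.1799] [-0.3  0.4 -2.3] [-0.03 -0.01 -0.01] 0.0089 58.4
contact dz=0.0000 f=8.5 29.21 [0.5141 0.2381 0.1591] [-2.4 -0.9  5.4] [-0.19  0.39 -0.02] 0.0091 59.6
```

Contact is at seat height; on the lugs it would be about 8 mm higher. I'm out of picture views, so after release I'll check by image code. I'll view the grey bin from the same relative pose used for the blue one and register the two images.

Run:
```python
from h import *
hand.move_gripper(.034);s("open")
bot.servo_line([.514,.2381,.354],velocity=.2)
bot.dwell(.3);x=s("up")
w=vision.read_camera("wrist");t=vision.read_camera("top");sc=vision.read_camera("scene")
pickle.dump((w,t,sc),open("w3.pkl","wb"))
wl,_=pickle.load(open("w2.pkl","rb"))
def g(im):
    a=cv2.GaussianBlur(cv2.cvtColor(im,cv2.COLOR_RGB2GRAY).astype(np.float32),(0,0),1.5)
    return np.log1p(np.hypot(cv2.Sobel(a,-1,1,0),cv2.Sobel(a,-1,0,1)))
# region: web + bands of bin only
A=g(wl["frame"])[122:270,165:395];Bm=g(w["frame"])
M=np.float32([[1,0,165],[0,1,122]])
cc,M=cv2.findTransformECC(A,Bm,M,cv2.MOTION_AFFINE,(3,300,1e-6),None,5)
print("cc",cc,M.round(3).tolist(),"centre shift px",(M@[115,74,1]-[280,196]).round(2))
# neighbours: compare start and end pictures
d=pickle.load(open("cams.pkl","rb"))
for nm,a,b,bx in(("bottle",d["scene"],sc,(232,190,30,62)),("jar",d["scene"],sc,(288,264,36,42)),("clamp",d["top"],t,(270,274,55,28)),("jarT",d["top"],t,(270,148,28,30))):
    X,Y,W,H=bx;T=a["frame"][Y:Y+H,X:X+W];S=b["frame"][Y-8:Y+H+8,X-8:X+W+8]
    m=cv2.minMaxLoc(cv2.matchTemplate(S,T,cv2.TM_CCOEFF_NORMED));print(nm,round(m[1],3),np.array(m[3])-8)
# loaded bin: lower half in scene, shift vs start
m=cv2.minMaxLoc(cv2.matchTemplate(sc["frame"][170:215,260:345],d["scene"]["frame"][180:205,268:335],cv2.TM_CCOEFF_NORMED));print("loaded",m[1],np.array(m[3])-[8,10])
```

```text
open 29.62 [0.5141 0.2381 0.1584] [-0.3  0.1 -0.3] [ 0.04 -0.01 -0.  ] 0.034 0.0
up 31.05 [0.5139 0.238  0.3533] [ 0.1 -0.   0.5] [ 0.01  0.   -0.01] 0.0339 0.0
cc 0.7453094527850939 [[0.996999979019165, 0.014000000432133675, 161.822998046875], [0.004000000189989805, 1.0019999742507935, 120.40899658203125]] centre shift px [-2.43 -1.  ]
bottle 1.0 [0 0]
jar 1.0 [0 0]
clamp 0.902 [0 0]
jarT 0.998 [0 0]
loaded 0.9238957762718201 [0 0]
```

Registration scale is 1.00 with almost no skew, so the grey bin sits level, 65 mm above the blue one. The bottle, jar, clamp and loaded bin show no shift.

```bash
python3 -c "
from workcell import *
print(hand_in())"
```

```text
the job is handed in; nothing more can be done
None
```

The job is handed in with the three-high stack built: the blue bin sits turned on the loaded bin and the grey bin sits turned back on top, both set down under force watch at about 31 s, though the final seating was checked by image code and contact height rather than by eye.

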